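# Clamp the pill vial in the bench chuck and take off its push-and-turn cap

### The job

Swing the ball-ended lever of the bench chuck all the way round clockwise to its stop, so that the three jaws grip the pill vial standing in it. Leave the lever there, press the vial's white safety cap down, twist it anticlockwise about an eighth of a turn to free it, lift it straight up and finish while still holding it level, clear above the open vial, with the vial still clamped. Leave the other things on the table alone.

Things in the scene. Friction and masses are not known exactly. Their poses are not given: they have to be found in the camera images.
- chuck_axis (a point): Steel bench chuck, fixed on the table: base plate 130 x 130 x 10 mm, round body 80 mm across, a knurled sleeve 88 mm across (26 to 40 mm above the table) and three dark jaws on top (40 to 57 mm above the table, reaching out to 43 mm from the axis). This point lies on the chuck's vertical axis, 54 mm above the table; z axis up.
- lever_knob (a point): Centre of the bright metal ball knob, 26 mm across, at the end of the sleeve's lever: 95 mm from the chuck's axis and 60 mm above the table. The lever is a 10 mm steel rod rising from the sleeve to the knob on the side towards the chuck; the ball can be gripped from above and turns freely between the fingers.
- sleeve (a joint): Angle of the chuck's sleeve and lever in rad: 0 is fully open, it grows clockwise as seen from above and stops at 1.3. Each jaw moves in 5 mm per rad; the rubber pads meet the vial at about 0.8 and press on it with about 20 N each at 1.3. It is stiff (0.4 N m, about 5 N at the knob, rising to about 8 N at the stop) and stays where it is left.
- cap_mid (a point): Centre of the vial's white ribbed push-and-turn cap, 50 mm across, 20 mm high, 35 g: half-way up, 10 mm below its top, level with the vial's rim inside it and 90 mm above the table; z axis up, x axis in line with the vial's while locked. Nothing stands round the cap for 23 mm below its lower edge; the jaws begin there.
- vial_mouth (a point): Centre of the rim of the amber pill vial, 90 mm above the table; z axis up. The vial is 80 mm tall, 40 mm across (its neck narrower), stands loosely in the open chuck on a floor 10 mm above the table, and shows for about 23 mm between the jaws and the cap. It is the only vial in the chuck.
- jaw0: One of the chuck's three jaws with its rubber pad; they move together. Origin on the chuck's axis at table height; its x axis points out along the jaw.
- jaw1: The second jaw, as jaw0, 120 degrees on.
- jaw2: The third jaw, as jaw0, 240 degrees on.
- vial: The pill vial in the chuck; origin at the centre of its underside, z axis up.
- cap: The same cap with its spring disc; origin at the centre of its lower edge, z axis up. Its four lugs are held in notches of the vial. Pressed down at least 2.5 mm it can be turned anticlockwise as seen from above: out of the notches past 35 degrees, best 45, with a stop at 57. Unpressed it turns only about 3 degrees.
- cap_spring (a joint): How far the cap is pressed down on the vial, in m: 0 while it sits locked, 0.0045 when it bottoms, about -0.0016 when it is off. The spring takes 4 N at 0, 10 N at 0.0025 and 15 N at 0.0045.
- vial_tall: Bystander: closed amber vial with a white cap, 54 mm across the cap, 98 mm tall, standing near the chuck; origin under its centre.
- vial_small: Bystander: closed amber vial with a white cap, 36 mm across the cap, 62 mm tall, standing near the chuck; origin under its centre.
- tape_roll: Bystander: roll of white tape lying flat, 68 mm across, 25 mm high; origin under its centre.
- syringe: Bystander: plastic syringe lying on the table, about 150 mm long and 23 mm high, along its x axis; origin under its barrel.
- count_tray: Bystander: shallow grey tablet-counting tray, 150 x 200 x 18 mm, holding the spatula; origin under its centre.
- spatula: Bystander: counting spatula, about 120 mm long, lying in the tray.
- dropper: Bystander: small brown bottle with a black cap, 38 mm across, 85 mm tall; origin under its centre.

How it is judged:
On the way, in this order (a step that is already met when the one before it is completed fails the run):
1. the lever is swung round to its stop and all three jaws grip the vial (value of joint sleeve above 1.15 rad and contact force between each of jaw0, jaw1, jaw2 and vial above 5 N), for 0.2 s.
2. the cap is pressed down on its spring (value of joint cap_spring above 0.0018 m), for 0.05 s.
3. with the vial clamped, the cap, still seated on the vial, is twisted out of its notches (value of joint sleeve above 1.1 rad and angle between the x axis of cap and the x axis of vial, either way round above 0.5 rad and z of cap_mid in the frame of vial_mouth below 0.006 m), for 0.05 s.
At the end, for the whole second after the job is handed in: The cap is held in the gripper, level (within 20 degrees) and still, its middle over 25 mm above the vial's rim and within 40 mm sideways of it; the lever is within 0.2 rad of its stop, each jaw presses the vial with over 4 N, and the vial stands upright where it was (within 12 mm) (z of cap_mid in the frame of vial_mouth above 0.025 m and horizontal distance between cap_mid and vial_mouth below 0.04 m and angle between cap_mid's own z axis and vertical below 0.35 rad and linear speed of cap below 0.03 m/s and contact force between the fingers and cap above 1 N and contact force between cap and vial below 0.05 N and value of joint sleeve above 1.1 rad and contact force between each of jaw0, jaw1, jaw2 and vial above 4 N and angle between vial's own z axis and vertical below 0.1 rad and distance of vial_mouth from where it was at the start of the episode below 0.012 m); the arm keeps its last pose, push and grip.
It fails at once if the vial is pulled up out of the chuck or tipped (distance of vial_mouth from where it was at the start of the episode above 0.02 m or angle between vial's own z axis and vertical above 0.25 rad).
It fails at once if another thing on the table is disturbed (distance of any of vial_tall, vial_small, tape_roll, syringe, count_tray, spatula, dropper from where it was at the start of the episode above 0.03 m).
It also fails if it takes over 46 s, if anything falls off the work surface, if the arm or the gripper's body presses on something with over 40 N, if the wrist force passes 120 N, or if a joint passes its speed limit or range.

### The arm

A 6-joint arm with a two-finger parallel gripper is mounted at the origin on the work surface. World frame = base frame: x ahead of the robot, y to its left, z up, the work surface at z = 0. Lengths are in m, angles in rad, forces in N, time in s.
With the tool pointing down it reaches from about 0.3 to 0.95 m from the base axis. Payload 3.1 kg.
Tool frame: the origin (TCP) lies on the centre line of the jaws, within the pads' length; the fingertips stand 17 mm ahead of it and the grasp point (between the pads) lies 2 mm behind it (robot.tip_extent is the z of the fingertips in the tool frame, in m); z points along the fingers, y is the direction in which the jaws open and shut (so a half turn about z gives the same grasp; the last joint's range is limited). The gripper opens to 85 mm and grips with 20 to 120 N. Pads are 22 mm wide; open, the fingers measure 114 mm over their backs; the gripper's body (76 mm by 85 mm) begins 54 mm behind the grasp point. The pads swing forward as they close: fully open they stand 13 mm farther back than shut.
Start: joints at [-1.215, 0.308, 1.634, -0, 1.2, -0.07], TCP at [0.258, -0.569, 0.248] pointing down, gripper open.
Joint ranges: [-3.06, 3.06], [-0.79, 1.96], [0.05, 2.63], [-1.19, 4.34], [0.05, 2.64], [-2.94, 2.94]. Speed limits (rad/s): [2.79, 2.79, 3.14, 3.14, 3.14, 3.14].

### API

Orientations are given as a unit quaternion [w, x, y, z].
In Python, from cell import robot, vision gives the robot as it stands. The module is installed in compiled form; this text tells all that it offers.
- The arm moves only by the tool send_rows, never from a script. Its argument "rows" is a list of rows, each a list of 4 numbers: the shift along the tool's x, y, z in mm, then the turn about the tool's z in rad. In form: [[tx, ty, tz, roll], ...]. A call has exactly 5 rows; each row shifts and turns the pose as measured when the row begins, along the tool's axes as they then stand; what a row does not reach is not made up. A row lasts 1/12 s, in which the tool goes at most 41.7 mm and 7.16 degrees, less where a joint would pass 70% of its speed; a pose out of reach is approached as far as the arm can. A call is refused whole if a number of a shift passes 41.7 or a number of a turn 0.125, either way. A call with a gripper value outside its range is refused whole. "jaw" is the closure, from 0 (fully open) to 1 (shut), set as the call begins (left out, the last holds). The fingers move at their own pace and stop on an object; "newtons" is the grip in N (left out, the last holds). Time passes only in rows, so rows that do not move let the fingers close, or fill a call up. It gives the time, the measured TCP pose, the force and the opening at its end, in the units of the state.
- robot.observe(): the state, without advancing time (a new reading comes with each control period).
- vision.get_image(name): name is "scene" or "top"; returns a dict with "pixels" (420x560x3 uint8, blue, green, red), "range_z" (420x560 float32, m along the optical axis (not along the pixel's ray), 0 where there is no reading), "fx", "fy", "cx", "cy" (pixels), "R" (3x3) and "t" (3): a world point X has camera coordinates R X + t. Camera axes: x right, y down, z forward; pixel columns grow to the right and rows downward; lengths in m; the calibration is good to about 2 mm. A picture is of the moment at which its call begins.
- robot.finish_job(): hands the job in, once; it reports no verdict.
The state is a dict: "time_s": time; "joint_pos": joint angles; "dq": joint speeds; "effort": joint torques, N m; "position": TCP position; "ee_rot": TCP orientation; "wrist_force": force on the tool from outside, world axes, zero at the start; "torque": the same for the moment, N m; "grip_width": finger opening in m.
Only numpy, scipy, OpenCV 4.12 (cv2) and the standard library are available. Lean on these libraries where they do the work, as an engineer would, in place of code of your own. Each camera call takes 0.05 s, during which the arm holds its last target.

## Working session

There is one attempt and no reset: what is moved stays moved. The work goes in short steps, Python scripts to look and compute and a tool call to move; the robot and the scene stay as the last step left them, time stands still between calls to the robot, and variables do not carry over. Pictures are saved under pics/ and viewed, and the job is handed in when it is done.

Besides the shell and the picture viewer there is one more tool, called after "Request:" in YAML: its name, and indented under it one key for each argument. send_rows: Moves the arm, as the interface text tells. Its arguments: {"type":"object","properties":{"rows":{"type":"array"},"jaw":{"type":"number"},"newtons":{"type":"number"}},"required":["rows"]}

```bash
mkdir -p pics; ls; python3 - <<'E'
from cell import robot, vision
import cv2
print(robot.observe())
for n in("scene","top"):
    im=vision.get_image(n); cv2.imwrite(f"pics/{n}0.png",im["pixels"])
    print(n,im["fx"],im["cx"],im["cy"],im["R"],im["t"])
E
```

```text
pics
{'time_s': 0.0, 'joint_pos': array([-1.21472390e+00,  3.09051134e-01,  1.63519632e+00,  1.75730784e-05,
        1.19968141e+00, -6.96831615e-02]), 'dq': array([-0.00128141,  0.00148284,  0.00016924,  0.0015292 , -0.00117096,
        0.00121477]), 'effort': array([-1.61654509e-03, -4.15259492e+01, -2.76665694e+01, -5.57995497e-05,
        1.02530408e-02, -2.41177753e-05]), 'position': array([ 0.25784578, -0.56847232,  0.24701364]), 'ee_rot': array([-1.15732087e-03,  9.77426970e-01,  2.11270335e-01, -1.58594908e-04]), 'wrist_force': array([0.46354785, 0.56732897, 0.46664591]), 'torque': array([-0.02483024,  0.02365717, -0.03461105]), 'grip_width': 0.08521295878462126}
scene 497.6231317939817 278.18138230335273 211.47763193971102 [[-4.95881424e-01  8.68390239e-01  7.83674341e-05]
 [ 6.06798092e-01  3.46567645e-01 -7.15322964e-01]
 [-6.21206639e-01 -3.54667817e-01 -6.98793997e-01]] [ 0.22731372 -0.25715914  1.61625624]
top 421.46159617223594 277.17269294369817 203.62254548785026 [[-1.66158859e-02 -9.99861946e-01 -2.66525635e-05]
 [-9.83573316e-01  1.63499905e-02 -1.79767099e-01]
 [ 1.79742718e-01 -2.96077487e-03 -9.83709200e-01]] [0.05673455 0.55152912 1.26882785]
```

View pics/scene0.png

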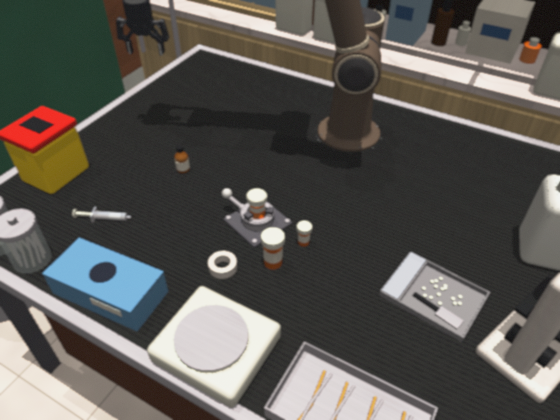

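View pics/top0.png

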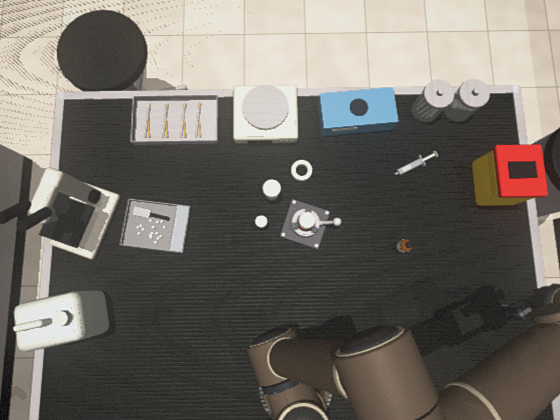

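The scene view shows the chuck with its cap at about (257,198) and the knob at about (227,193). In the top view the cap is at about (307,221) and the knob at about (337,222). Next I measure them with depth.

```bash
cat > h.py <<'E'
from cell import robot, vision
import cv2, numpy as np
def cloud(n):
    im=vision.get_image(n); z=im["range_z"].astype(float)
    v,u=np.mgrid[0:z.shape[0],0:z.shape[1]]
    P=np.stack([(u-im["cx"])/im["fx"]*z,(v-im["cy"])/im["fy"]*z,z],-1)
    W=(P-im["t"])@im["R"]
    W[z==0]=np.nan
    return im,W
E
python3 - <<'E'
from h import *
for n,(u0,v0,u1,v1) in {"top":(240,150,360,260),"scene":(210,170,320,280)}.items():
    im,W=cloud(n)
    c=im["pixels"][v0:v1,u0:u1]
    cv2.imwrite(f"pics/{n}_z.png",cv2.resize(c,None,fx=6,fy=5.4,interpolation=cv2.INTER_CUBIC))
    R=W[v0:v1,u0:u1].reshape(-1,3); hsv=cv2.cvtColor(c,cv2.COLOR_BGR2HSV).reshape(-1,3)
    # tops
    from scipy import ndimage
    for lo,hi in((.03,.2),(.048,.2),(.09,.12)):
        m=((R[:,2]>lo)&(R[:,2]<hi)).reshape(c.shape[:2]); L,k=ndimage.label(m)
        for i in range(1,k+1):
            p=R[(L==i).ravel()]
            if len(p)>8: print(n,lo,len(p),np.round(p.mean(0),4),"min",np.round(p.min(0),3),"max",np.round(p.max(0),3), [np.round(np.mean(x)) for x in np.where(L==i)])
E
```

```text
top 0.03 276 [0.591  0.0638 0.0941] min [0.567 0.038 0.03 ] max [0.621 0.09  0.105] [np.float64(39.0), np.float64(32.0)]
top 0.03 672 [ 0.4913 -0.0514  0.0648] min [ 0.451 -0.148  0.03 ] max [0.537 0.002 0.11 ] [np.float64(72.0), np.float64(70.0)]
top 0.03 115 [0.4971 0.098  0.0614] min [0.479 0.08  0.048] max [0.516 0.114 0.068] [np.float64(71.0), np.float64(21.0)]
top 0.048 262 [0.5919 0.0639 0.0969] min [0.567 0.038 0.054] max [0.621 0.09  0.105] [np.float64(38.0), np.float64(32.0)]
top 0.048 323 [ 0.4921 -0.0403  0.0861] min [ 0.46  -0.075  0.048] max [ 0.536 -0.     0.11 ] [np.float64(71.0), np.float64(67.0)]
top 0.048 114 [0.4972 0.0979 0.0616] min [0.479 0.08  0.051] max [0.516 0.114 0.068] [np.float64(71.0), np.float64(21.0)]
top 0.048 65 [ 0.4916 -0.132   0.0649] min [ 0.48  -0.148  0.048] max [ 0.506 -0.112  0.075] [np.float64(71.0), np.float64(96.0)]
top 0.09 250 [0.5929 0.0639 0.0977] min [0.567 0.038 0.09 ] max [0.621 0.09  0.105] [np.float64(38.0), np.float64(32.0)]
top 0.09 219 [ 0.4936 -0.0407  0.0996] min [ 0.471 -0.065  0.091] max [ 0.517 -0.017  0.11 ] [np.float64(
[... 465 characters left out ...]
48] max [ 0.509 -0.106  0.078] [np.float64(24.0), np.float64(18.0)]
scene 0.048 541 [ 0.5054 -0.0341  0.0807] min [ 0.473 -0.065  0.048] max [0.541 0.002 0.106] [np.float64(33.0), np.float64(47.0)]
scene 0.048 174 [0.5033 0.0996 0.0608] min [0.479 0.081 0.05 ] max [0.519 0.117 0.066] [np.float64(57.0), np.float64(94.0)]
scene 0.048 566 [0.6033 0.0682 0.0876] min [0.568 0.037 0.048] max [0.624 0.092 0.105] [np.float64(72.0), np.float64(63.0)]
scene 0.09 257 [ 0.5005 -0.0386  0.0997] min [ 0.473 -0.065  0.09 ] max [ 0.524 -0.015  0.106] [np.float64(26.0), np.float64(47.0)]
scene 0.09 368 [0.5991 0.0655 0.0982] min [0.568 0.037 0.09 ] max [0.624 0.092 0.105] [np.float64(67.0), np.float64(63.0)]
```

```bash
sleep 0
```

```text
(no output)
```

View pics/top_z.png

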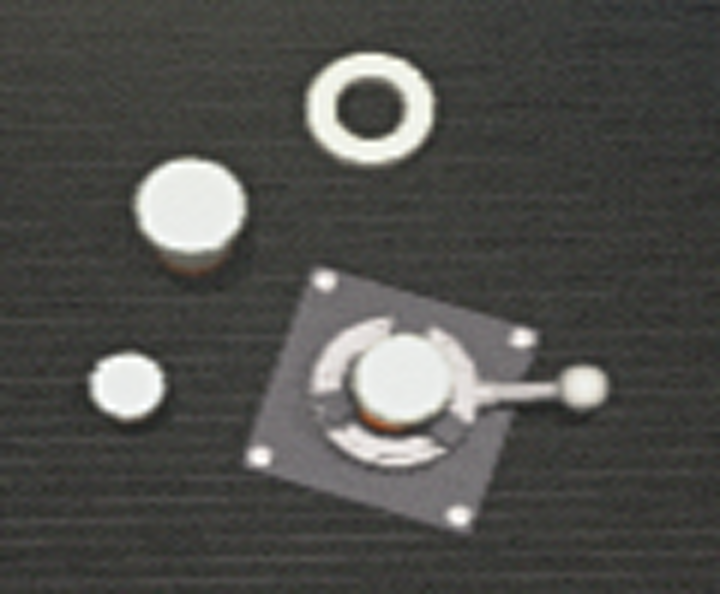

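View pics/scene_z.png

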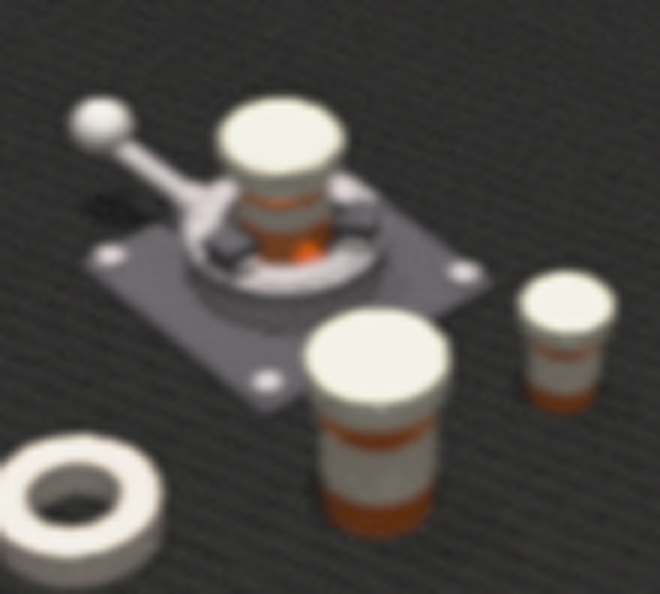

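Knob and cap are located roughly. I'll refine both positions.

```bash
python3 - <<'E'
from h import *
from scipy.optimize import least_squares
for n in("top","scene"):
    im,W=cloud(n); R=W.reshape(-1,3)
    k=R[(np.abs(R[:,0]-.495)<.03)&(np.abs(R[:,1]+.135)<.02)&(R[:,2]>.05)&(R[:,2]<.09)]
    f=least_squares(lambda c:np.linalg.norm(k-c,axis=1)-.013,[.495,-.134,.06],loss="soft_l1",f_scale=.002)
    print(n,"knob",np.round(f.x,4),len(k),np.sqrt(np.mean(f.fun**2)))
    c=R[(np.abs(R[:,0]-.495)<.04)&(np.abs(R[:,1]+.04)<.04)&(R[:,2]>.096)&(R[:,2]<.112)]
    (e,s,a)=cv2.minAreaRect((c[:,:2]*1000).astype(np.float32)); 
    print("cap",np.round(c.mean(0),4),len(c),e,s, cv2.minEnclosingCircle((c[:,:2]*1000).astype(np.float32)), np.median(c[:,2]))
    # bolts/base plate: points z 5..15mm
    b=R[(np.abs(R[:,0]-.495)<.1)&(np.abs(R[:,1]+.04)<.1)&(R[:,2]>.005)&(R[:,2]<.016)]
    print("base",cv2.minAreaRect((b[:,:2]*1000).astype(np.float32)))
E
```

```text
top knob [ 0.4925 -0.1346  0.0598] 63 0.0023222488399166907
cap [ 0.4938 -0.0409  0.1002] 194 (493.6705017089844, -40.78765106201172) (47.83957290649414, 45.470916748046875) ((493.81488037109375, -41.01896286010742), 24.61358642578125) 0.10000500612139183
base ((495.42333984375, -41.24851989746094), (199.8489532470703, 197.52316284179688), 89.11821746826172)
scene knob [ 0.494  -0.1353  0.0608] 85 0.002496977187334642
cap [ 0.4986 -0.04    0.1007] 219 (498.086181640625, -40.220115661621094) (46.40231704711914, 47.884239196777344) ((498.93011474609375, -41.9350700378418), 26.12496566772461) 0.10075786166325915
base ((494.27105712890625, -41.4202880859375), (197.43914794921875, 198.52639770507812), 89.4373550415039)
```

```bash
cat >> h.py <<'E'
def plan(target,psi_t,n,free=None,zlag=0):
    """n equal rows to world target, yaw psi_t; prints rounded rows"""
    s=robot.observe(); p=s["position"]; w,x,y,z=s["ee_rot"]; psi=2*np.arctan2(y,x)
    psi=(psi+np.pi)%(2*np.pi)-np.pi
    d=np.array(target)-p; r=-(psi_t-psi)/n
    out=[]
    for i in range(n):
        c,sn=np.cos(psi),np.sin(psi); e=d/n*1000
        out.append([round(c*e[0]+sn*e[1],1),round(sn*e[0]-c*e[1],1),round(-e[2],1),round(r,3)]); psi-=r
    print("pos",p.round(4),"psi",round(psi,3),"d",d.round(4))
    for i in range(0,n,5): print(out[i:i+5])
def st():
    s=robot.observe(); w,x,y,z=s["ee_rot"]
    print(round(s["time_s"],2),s["position"].round(4),"psi",round(2*np.arctan2(y,x),3),"F",s["wrist_force"].round(1),"T",s["torque"].round(2),"w",round(s["grip_width"],4),"q",s["joint_pos"].round(2))
E
python3 -c "
from h import *
plan([.494,-.135,.22],1.57,15)"
```

```text
pos [ 0.258  -0.5689  0.2478] psi 1.57 d [ 0.236   0.4339 -0.0278]
[[np.float64(26.3), np.float64(-19.8), np.float64(1.9), np.float64(-0.076)], [np.float64(27.7), np.float64(-17.8), np.float64(1.9), np.float64(-0.076)], [np.float64(29.0), np.float64(-15.6), np.float64(1.9), np.float64(-0.076)], [np.float64(30.1), np.float64(-13.4), np.float64(1.9), np.float64(-0.076)], [np.float64(31.0), np.float64(-11.0), np.float64(1.9), np.float64(-0.076)]]
[[np.float64(31.8), np.float64(-8.6), np.float64(1.9), np.float64(-0.076)], [np.float64(32.3), np.float64(-6.2), np.float64(1.9), np.float64(-0.076)], [np.float64(32.7), np.float64(-3.7), np.float64(1.9), np.float64(-0.076)], [np.float64(32.9), np.float64(-1.2), np.float64(1.9), np.float64(-0.076)], [np.float64(32.9), np.float64(1.3), np.float64(1.9), np.float64(-0.076)]]
[[np.float64(32.7), np.float64(3.8), np.float64(1.9), np.float64(-0.076)], [np.float64(32.3), np.float64(6.3), np.float64(1.9), np.float64(-0.076)], [np.float64(31.8), np.float64(8.7), np.float64(1.9), np.float64(-0.076)], [np.float64(31.0), np.float64(11.1), np.float64(1.9), np.float64(-0.076)], [np.float64(30.1), np.float64(13.5), np.float64(1.9), np.float64(-0.076)]]
```

Request:
send_rows:
  rows:
    - [26,-20,2,-0.076]
    - [28,-18,2,-0.076]
    - [29,-16,2,-0.076]
    - [30,-13,2,-0.076]
    - [31,-11,2,-0.076]
  jaw: 0

```text
time_s: 0.72
position: [0.3352, -0.4262, 0.2373]
ee_rot: [0.003, 0.919, 0.395, -0.001]
wrist_force: [0.6, -0.4, 1.1]
grip_width: 0.085
```

Request:
send_rows:
  rows:
    - [32,-9,2,-0.076]
    - [32,-6,2,-0.076]
    - [33,-4,2,-0.076]
    - [33,-1,2,-0.076]
    - [33,1,2,-0.076]

```text
time_s: 1.13
position: [0.4145, -0.2729, 0.2266]
ee_rot: [0.004, 0.823, 0.568, -0.001]
wrist_force: [0.2, 0.3, -0.1]
grip_width: 0.0853
```

```bash
python3 -c "
from h import *
st();plan([.494,-.135,.16],1.57,10)"
```

```text
1.13 [ 0.4145 -0.2729  0.2266] psi 1.209 F [ 0.2  0.3 -0.1] T [-0.    0.06 -0.02] w 0.0853 q [-0.67  0.08  1.96 -0.    1.1  -0.3 ]
pos [ 0.4145 -0.2729  0.2266] psi 1.57 d [ 0.0795  0.1379 -0.0666]
[[np.float64(15.7), np.float64(2.6), np.float64(6.7), np.float64(-0.036)], [np.float64(15.6), np.float64(3.1), np.float64(6.7), np.float64(-0.036)], [np.float64(15.5), np.float64(3.7), np.float64(6.7), np.float64(-0.036)], [np.float64(15.3), np.float64(4.2), np.float64(6.7), np.float64(-0.036)], [np.float64(15.2), np.float64(4.8), np.float64(6.7), np.float64(-0.036)]]
[[np.float64(15.0), np.float64(5.3), np.float64(6.7), np.float64(-0.036)], [np.float64(14.8), np.float64(5.9), np.float64(6.7), np.float64(-0.036)], [np.float64(14.6), np.float64(6.4), np.float64(6.7), np.float64(-0.036)], [np.float64(14.3), np.float64(6.9), np.float64(6.7), np.float64(-0.036)], [np.float64(14.1), np.float64(7.4), np.float64(6.7), np.float64(-0.036)]]
```

Request:
send_rows:
  rows:
    - [16,2.5,6,-0.036]
    - [16,3,6,-0.036]
    - [15.5,3.5,6,-0.036]
    - [15.5,4,6,-0.036]
    - [15,5,6,-0.036]

```text
time_s: 1.55
position: [0.4574, -0.1955, 0.1971]
ee_rot: [0.005, 0.763, 0.646, -0.0]
wrist_force: [-1.6, 0.2, 0.0]
grip_width: 0.0853
```

Request:
send_rows:
  rows:
    - [15,5,7,-0.036]
    - [15,6,7,-0.036]
    - [14.5,6.5,7,-0.036]
    - [14,7,7,-0.036]
    - [14,7.5,7,-0.036]

```text
time_s: 1.97
position: [0.4984, -0.1224, 0.1612]
ee_rot: [0.006, 0.698, 0.716, -0.0]
wrist_force: [-0.3, -0.2, -0.4]
grip_width: 0.0853
```

```bash
python3 -c "
from h import *
st();plan([.494,-.135,.058],1.57,10)
im=vision.get_image('scene');cv2.imwrite('pics/s1.png',cv2.resize(im['pixels'][100:300,130:400],None,fx=2.9,fy=2.9))"
```

```text
1.97 [ 0.4984 -0.1224  0.1612] psi 1.596 F [-0.3 -0.2 -0.4] T [ 0.01 -0.04 -0.08] w 0.0853 q [-0.32  0.19  1.97 -0.01  0.96 -0.34]
pos [ 0.4984 -0.1224  0.1612] psi 1.57 d [-0.0044 -0.0126 -0.1032]
[[np.float64(-1.2), np.float64(-0.5), np.float64(10.3), np.float64(0.003)], [np.float64(-1.2), np.float64(-0.5), np.float64(10.3), np.float64(0.003)], [np.float64(-1.2), np.float64(-0.5), np.float64(10.3), np.float64(0.003)], [np.float64(-1.2), np.float64(-0.5), np.float64(10.3), np.float64(0.003)], [np.float64(-1.3), np.float64(-0.5), np.float64(10.3), np.float64(0.003)]]
[[np.float64(-1.3), np.float64(-0.5), np.float64(10.3), np.float64(0.003)], [np.float64(-1.3), np.float64(-0.4), np.float64(10.3), np.float64(0.003)], [np.float64(-1.3), np.float64(-0.4), np.float64(10.3), np.float64(0.003)], [np.float64(-1.3), np.float64(-0.4), np.float64(10.3), np.float64(0.003)], [np.float64(-1.3), np.float64(-0.4), np.float64(10.3), np.float64(0.003)]]
```

View pics/s1.png

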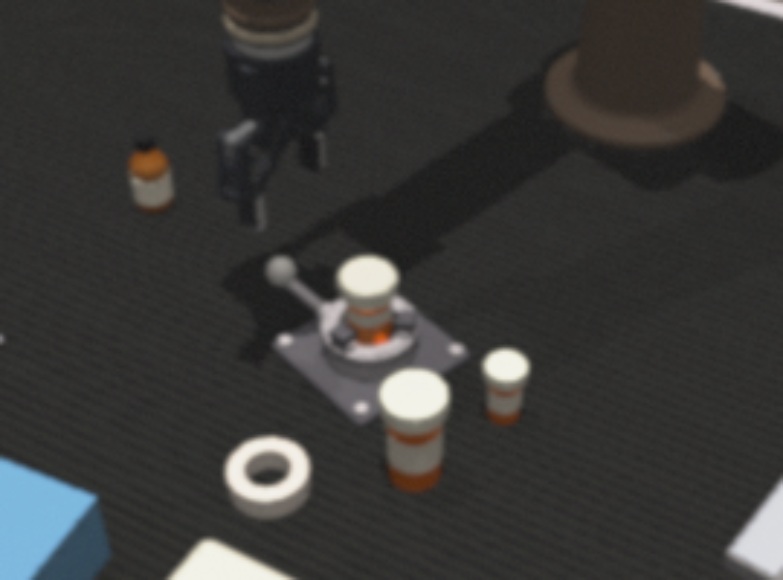

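The gripper is above the knob (knob at about (280,270) in the crop), with the fingers straddling it along x. Descending now.

Request:
send_rows:
  rows:
    - [-2.5,-1,10,0]
    - [-2.5,-1,10,0]
    - [-2.5,-1,10,0]
    - [-2.5,-1,10,0]
    - [-2.5,-1,10,0]

```text
time_s: 2.43
position: [0.4953, -0.1349, 0.1076]
ee_rot: [0.007, 0.697, 0.717, 0.001]
wrist_force: [-0.7, 0.9, 0.8]
grip_width: 0.0858
```

```bash
python3 -c "
from h import *
st();plan([.494,-.1350,.058],1.57,5)"
```

```text
2.43 [ 0.4953 -0.1349  0.1076] psi 1.599 F [-0.7  0.9  0.8] T [ 0.04 -0.03  0.02] w 0.0858 q [-0.35  0.28  2.   -0.01  0.85 -0.37]
pos [ 0.4953 -0.1349  0.1076] psi 1.57 d [-0.0013 -0.0001 -0.0496]
[[np.float64(-0.0), np.float64(-0.3), np.float64(9.9), np.float64(0.006)], [np.float64(-0.0), np.float64(-0.3), np.float64(9.9), np.float64(0.006)], [np.float64(-0.0), np.float64(-0.3), np.float64(9.9), np.float64(0.006)], [np.float64(-0.0), np.float64(-0.3), np.float64(9.9), np.float64(0.006)], [np.float64(-0.0), np.float64(-0.3), np.float64(9.9), np.float64(0.006)]]
```

Request:
send_rows:
  rows:
    - [0,-0.3,10,0.006]
    - [0,-0.3,10,0.006]
    - [0,-0.3,10,0.006]
    - [0,-0.3,10,0.006]
    - [0,-0.3,9,0.006]

```text
time_s: 2.85
position: [0.4921, -0.1378, 0.0521]
ee_rot: [0.006, 0.711, 0.704, 0.0]
wrist_force: [-0.8, -0.1, 0.2]
grip_width: 0.0855
```

Request:
send_rows:
  rows:
    - [0,0,0,0]
    - [0,0,0,0]
    - [0,0,0,0]
    - [0,0,0,0]
    - [0,0,0,0]
  jaw: 1
  newtons: 40

```text
time_s: 3.27
position: [0.4918, -0.1371, 0.0496]
ee_rot: [0.005, 0.711, 0.703, 0.0]
wrist_force: [4.2, 1.1, -1.0]
grip_width: 0.0253
```

Request:
send_rows:
  rows:
    - [0,0,0,0]
    - [0,0,0,0]
    - [0,0,0,0]
    - [0,0,0,0]
    - [0,0,0,0]

```text
time_s: 3.68
position: [0.4919, -0.1371, 0.0498]
ee_rot: [0.006, 0.71, 0.704, 0.0]
wrist_force: [1.1, -0.6, -2.8]
grip_width: 0.0238
```

```bash
python3 -c "
from h import *
st()
im=vision.get_image('scene');cv2.imwrite('pics/s2.png',cv2.resize(im['pixels'][100:300,130:400],None,fx=2.9,fy=2.9))"
```

```text
3.68 [ 0.4919 -0.1371  0.0498] psi 1.561 F [ 1.1 -0.6 -2.8] T [-0.03 -0.03 -0.01] w 0.0238 q [-0.35  0.38  2.02 -0.01  0.73 -0.34]
```

View pics/s2.png

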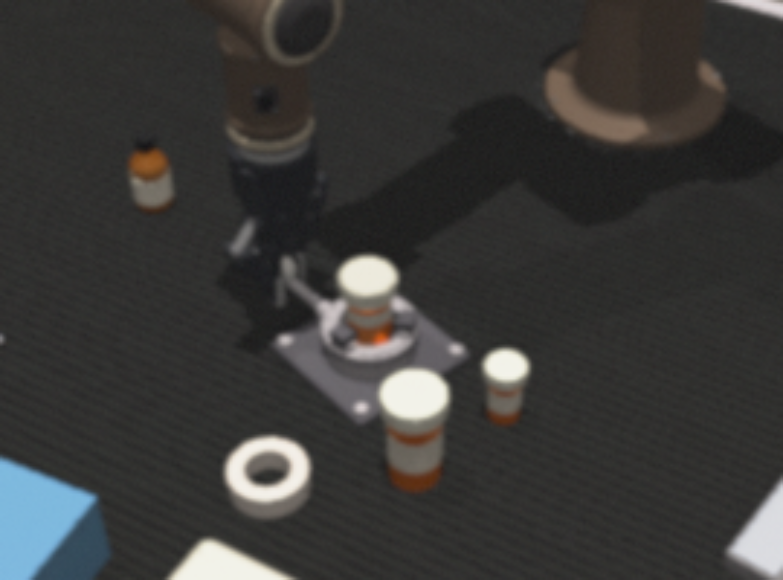

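The opening reads 23.8 mm on a 26 mm ball, because the TCP settled about 8 mm too low. I'll open, raise it and grip again.

Request:
send_rows:
  rows:
    - [0,0,0,0]
    - [0,0,0,0]
    - [1,0,-3,0]
    - [1,0,-3,0]
    - [0,0,-2.5,0]
  jaw: 0.5

```text
time_s: 4.15
position: [0.4921, -0.135, 0.0599]
ee_rot: [0.006, 0.711, 0.704, 0.0]
wrist_force: [-0.7, -0.2, 0.6]
grip_width: 0.0426
```

Request:
send_rows:
  rows:
    - [0,0,0,0]
    - [0,0,0,0]
    - [0,0,0,0]
    - [0,0,0,0]
    - [0,0,0,0]
  jaw: 1

```text
time_s: 4.57
position: [0.4925, -0.1352, 0.0612]
ee_rot: [0.007, 0.71, 0.704, 0.0]
wrist_force: [0.3, 0.7, 0.8]
grip_width: 0.0233
```

Request:
send_rows:
  rows:
    - [0.2,-5,0,0.05]
    - [0.3,-7,0,0.07]
    - [0.3,-7,0,0.07]
    - [0.3,-7,0,0.07]
    - [0.3,-7,0,0.07]

```text
time_s: 4.98
position: [0.4635, -0.1296, 0.0613]
ee_rot: [0.009, 0.818, 0.575, 0.004]
wrist_force: [1.2, 0.3, 0.5]
grip_width: 0.0236
```

```bash
cat >> h.py <<'E'
C=np.array([.496,-.0405])
def arc():
    st(); p=robot.observe()["position"]; d=p[:2]-C
    print("r",np.hypot(*d).round(4),"swept",((-1.608-np.arctan2(d[1],d[0]))%(2*np.pi)).round(3))
E
python3 -c "
from h import *
arc()"
```

```text
4.98 [ 0.4635 -0.1296  0.0613] psi 1.225 F [1.2 0.3 0.5] T [0.17 0.05 0.38] w 0.0236 q [-0.36  0.3   2.09 -0.01  0.72 -0.01]
r 0.0948 swept 0.312
```

Request:
send_rows:
  rows:
    - [0.3,-7.5,0,0.07]
    - [0.3,-7.5,0,0.07]
    - [0.3,-7.5,0,0.07]
    - [0.3,-7.5,0,0.07]
    - [0.3,-7.5,0,0.07]

```text
time_s: 5.4
position: [0.4341, -0.1122, 0.0613]
ee_rot: [0.013, 0.908, 0.418, 0.008]
wrist_force: [2.1, -2.3, -2.4]
grip_width: 0.0236
```

```bash
python3 -c "
from h import *
arc()"
```

```text
5.4 [ 0.4341 -0.1122  0.0613] psi 0.863 F [ 2.1 -2.3 -2.4] T [0.01 0.02 0.32] w 0.0236 q [-0.35  0.25  2.17 -0.01  0.69  0.37]
r 0.0947 swept 0.675
```

Request:
send_rows:
  rows:
    - [0.3,-7.5,0,0.07]
    - [0.3,-7.5,0,0.07]
    - [0.3,-7.5,0,0.07]
    - [0.3,-7.5,0,0.07]
    - [0.3,-7.5,0,0.07]

```text
time_s: 5.82
position: [0.4179, -0.0914, 0.0615]
ee_rot: [0.024, 0.967, 0.253, 0.017]
wrist_force: [13.3, -44.4, -37.4]
grip_width: 0.0236
```

```bash
python3 -c "
from h import *
arc()"
```

```text
5.82 [ 0.4179 -0.0914  0.0615] psi 0.512 F [ 13.3 -44.4 -37.4] T [-6.11 -1.5   0.01] w 0.0236 q [-0.3   0.2   2.24 -0.04  0.65  0.79]
r 0.0932 swept 0.956
```

There's a 44 N resistance at 0.956 rad of sweep. I'll stop and look.

```bash
python3 -c "
from h import *
im=vision.get_image('scene');cv2.imwrite('pics/s3.png',cv2.resize(im['pixels'][120:280,180:330],None,fx=4,fy=3.7,interpolation=cv2.INTER_CUBIC))
im=vision.get_image('top');cv2.imwrite('pics/t3.png',cv2.resize(im['pixels'][150:330,240:420],None,fx=3.3,fy=3.3,interpolation=cv2.INTER_CUBIC))
arc()"
```

```text
5.92 [ 0.418  -0.0916  0.0613] psi 0.512 F [  9.1 -26.5 -24.9] T [-3.6 -1.1 -0.1] w 0.0237 q [-0.3   0.2   2.23 -0.04  0.65  0.78]
r 0.0932 swept 0.953
```

View pics/s3.png

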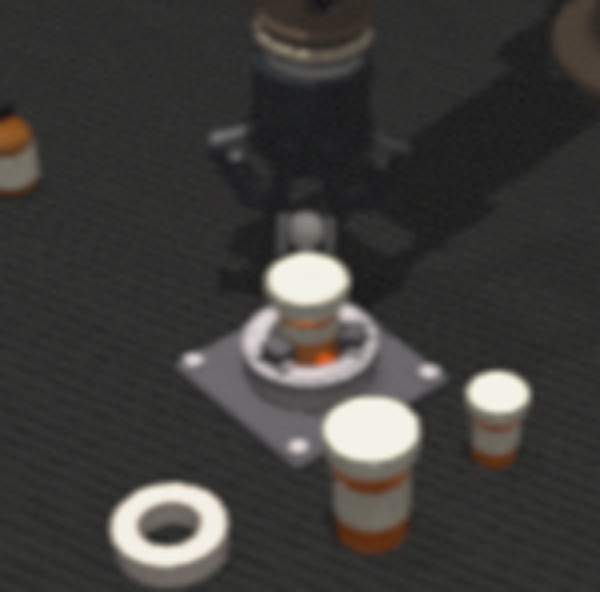

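View pics/t3.png

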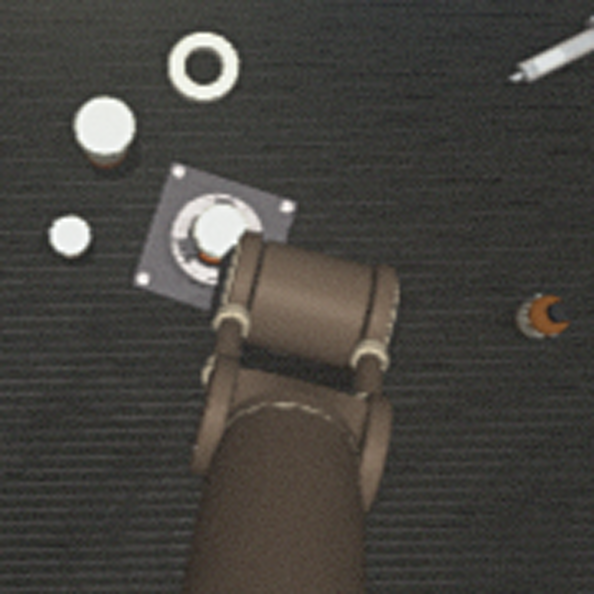

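The picture shows only the ball between the fingers (at about (307,225)), and nothing else is touching. The force acts at finger height, so this looks like the stop: the lever probably started part-closed. I'll relax, release and check from above.

Request:
send_rows:
  rows:
    - [0,0,0,0]
    - [0,0,0,0]
    - [0,0,0,0]
    - [0,0,0,0]
    - [0,0,0,0]

```text
time_s: 6.33
position: [0.4187, -0.093, 0.0611]
ee_rot: [0.024, 0.967, 0.253, 0.017]
wrist_force: [0.9, -2.2, -1.3]
grip_width: 0.0234
```

```bash
python3 -c "
from h import *
arc()"
```

```text
6.33 [ 0.4187 -0.093   0.0611] psi 0.512 F [ 0.9 -2.2 -1.3] T [0.13 0.11 0.15] w 0.0234 q [-0.3   0.21  2.23 -0.04  0.65  0.78]
r 0.0935 swept 0.937
```

Request:
send_rows:
  rows:
    - [0,-3,0,0]
    - [0,-3,0,0]
    - [0,-3,0,0]
    - [0,-2,0,0]
    - [0,0,0,0]

```text
time_s: 6.75
position: [0.4181, -0.0921, 0.0611]
ee_rot: [0.034, 0.966, 0.256, 0.021]
wrist_force: [0.2, 2.5, 1.2]
grip_width: 0.0237
```

```bash
python3 -c "
from h import *
arc()"
```

```text
6.75 [ 0.4181 -0.0921  0.0611] psi 0.518 F [0.2 2.5 1.2] T [ 1.03  0.24 -0.07] w 0.0237 q [-0.29  0.2   2.25 -0.06  0.63  0.81]
r 0.0935 swept 0.949
```

```bash
cat >> h.py <<'E'
def tilt():
    from scipy.spatial.transform import Rotation as Ro
    q=robot.observe()["ee_rot"]; M=Ro.from_quat(np.r_[q[1:],q[0]]).as_matrix()
    print("toolz",M[:,2].round(4)); return M
E
python3 -c "
from h import *
tilt()"
```

```text
toolz [ 0.0586 -0.0554 -0.9967]
```

Request:
send_rows:
  rows:
    - [0,0,0,0]
    - [0,0,0,0]
    - [0,0,0,0]
    - [0,0,0,0]
    - [0,0,0,0]
  jaw: 0.4

```text
time_s: 7.17
position: [0.4179, -0.091, 0.0615]
ee_rot: [0.034, 0.966, 0.256, 0.022]
wrist_force: [-0.0, 1.2, 0.5]
grip_width: 0.0513
```

```bash
python3 -c "
from h import *
arc();tilt()"
```

```text
7.17 [ 0.4179 -0.091   0.0615] psi 0.518 F [-0.   1.2  0.5] T [ 0.   -0.01 -0.02] w 0.0513 q [-0.29  0.2   2.25 -0.06  0.63  0.81]
r 0.093 swept 0.959
toolz [ 0.0593 -0.0548 -0.9967]
```

Request:
send_rows:
  rows:
    - [0,0,-10,0]
    - [0,0,-20,0]
    - [0,0,-25,0]
    - [0,0,-20,0]
    - [0,0,-10,0]
  jaw: 0

```text
time_s: 7.58
position: [0.409, -0.0844, 0.1482]
ee_rot: [0.031, 0.966, 0.256, 0.017]
wrist_force: [0.0, -0.8, -0.5]
grip_width: 0.0854
```

```bash
python3 -c "
from h import *
arc()
im=vision.get_image('scene');cv2.imwrite('pics/s4.png',cv2.resize(im['pixels'][120:280,180:330],None,fx=4,fy=3.7,interpolation=cv2.INTER_CUBIC))
"
```

```text
7.58 [ 0.409  -0.0844  0.1482] psi 0.519 F [ 0.  -0.8 -0.5] T [ 0.04 -0.01 -0.01] w 0.0854 q [-0.28  0.    2.22 -0.05  0.86  0.8 ]
r 0.0974 swept 1.066
```

View pics/s4.png

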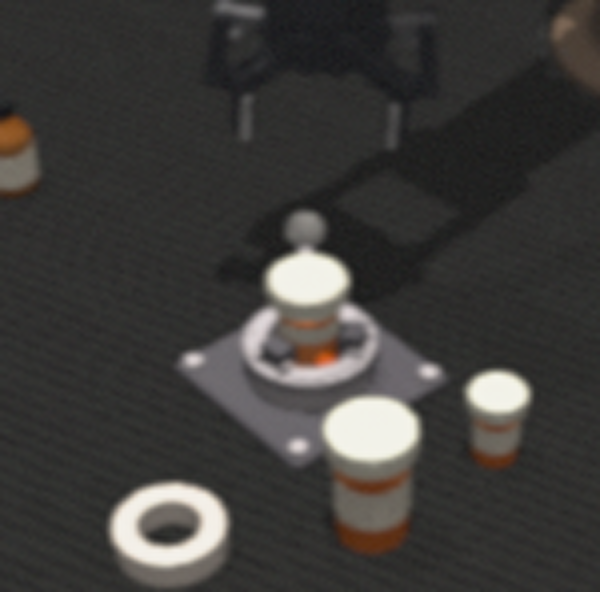

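The knob now stands behind the cap at about (305,228). I'll check how far the lever turned and what radius the jaws reach.

```bash
python3 - <<'E'
from h import *
from scipy.optimize import least_squares
im,W=cloud("scene"); R=W.reshape(-1,3)
k=R[(np.hypot(R[:,0]-.418,R[:,1]+.092)<.022)&(R[:,2]>.052)&(R[:,2]<.08)]
f=least_squares(lambda c:np.linalg.norm(k-c,axis=1)-.013,[.418,-.092,.06],loss="soft_l1",f_scale=.002)
d=f.x[:2]-C; print("knob",f.x.round(4),len(k),"swept",(-1.597-np.arctan2(d[1],d[0]))%(2*np.pi),np.hypot(*d))
c=R[(np.hypot(*(R[:,:2]-C).T)<.035)&(R[:,2]>.096)]; print("cap",c.mean(0).round(4),len(c))
j=R[(np.hypot(*(R[:,:2]-C).T)<.05)&(R[:,2]>.047)&(R[:,2]<.062)]
a=np.degrees(np.arctan2(*(j[:,:2]-C).T[::-1])); r=np.hypot(*(j[:,:2]-C).T)
for lo in range(-180,180,15):
    m=(a>=lo)&(a<lo+15)
    if m.sum()>1: print(lo,m.sum(),r[m].min().round(4),r[m].max().round(4))
I=cv2.imread("pics/scene0.png"); J=im["pixels"]
cv2.imwrite("pics/cmp.png",np.hstack([cv2.resize(x[185:240,225:295],None,fx=5.7,fy=5.7,interpolation=cv2.INTER_CUBIC) for x in(I,J)]))
E
```

```text
knob [ 0.4167 -0.0926  0.0606] 78 swept 0.9636369993348524 0.09486967792045897
cap [ 0.4991 -0.0394  0.1009] 216
-45 4 0.0207 0.0387
-30 22 0.0184 0.0394
-15 23 0.0187 0.0385
0 26 0.0185 0.0379
15 11 0.0171 0.0232
30 8 0.019 0.0215
45 4 0.018 0.02
60 7 0.017 0.0219
75 16 0.0186 0.0398
90 21 0.0197 0.0366
105 16 0.0199 0.0366
120 8 0.0198 0.0353
```

View pics/cmp.png

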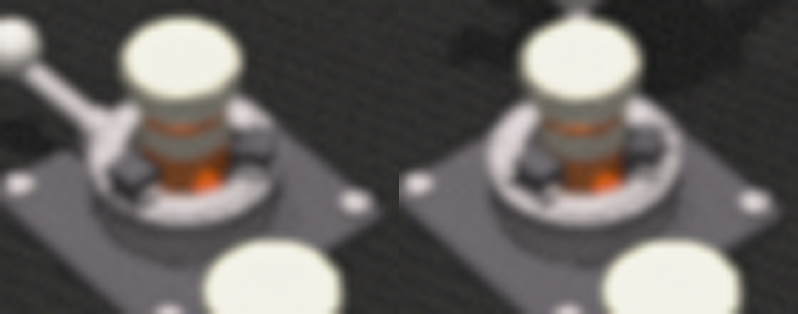

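The jaws have moved in against the vial, with outer radius about 37–38 mm. The lever swept 0.96 rad to a hard stop, so it started part-closed. Now over the cap.

```bash
cat >> h.py <<'E'
def go(target,n,roll=0):
    M=tilt(); p=robot.observe()["position"]; d=(np.array(target)-p)*1000
    print("d",d.round(1),"tool total",(M.T@d).round(1),"per row",(M.T@d/n).round(1))
E
python3 -c "
from h import *
st();go([.496,-.0405,.15],5)"
```

```text
7.68 [ 0.4101 -0.0848  0.1483] psi 0.519 F [ 0.8 -0.2 -0.2] T [ 0.03 -0.02  0.06] w 0.0857 q [-0.28  0.    2.22 -0.05  0.85  0.8 ]
toolz [ 0.0527 -0.0524 -0.9972]
d [85.9 44.3  1.7] tool total [96.5  4.2  0.5] per row [19.3  0.8  0.1]
```

Request:
send_rows:
  rows:
    - [12,1,0,0]
    - [24,1,0,0]
    - [28,1,0,0]
    - [20,1,0,0]
    - [7,0,0,0]

```text
time_s: 8.1
position: [0.4925, -0.0403, 0.1476]
ee_rot: [0.031, 0.966, 0.254, 0.017]
wrist_force: [1.0, -0.3, -0.1]
grip_width: 0.0852
```

Request:
send_rows:
  rows:
    - [0,0,0,0]
    - [0,0,0,0]
    - [0,0,0,0]
    - [0,0,0,0]
    - [0,0,0,0]

```text
time_s: 8.52
position: [0.4897, -0.0393, 0.1434]
ee_rot: [0.03, 0.966, 0.255, 0.013]
wrist_force: [0.4, -0.3, 0.1]
grip_width: 0.0856
```

```bash
python3 -c "
from h import *
st();go([.496,-.0405,.105],5)
im=vision.get_image('scene');cv2.imwrite('pics/s5.png',cv2.resize(im['pixels'][100:280,180:340],None,fx=3.7,fy=3.3,interpolation=cv2.INTER_CUBIC))"
```

```text
8.52 [ 0.4897 -0.0393  0.1434] psi 0.517 F [ 0.4 -0.3  0.1] T [ 0.04 -0.01  0.01] w 0.0856 q [-0.14  0.16  2.05 -0.06  0.88  0.95]
toolz [ 0.0401 -0.0505 -0.9979]
d [  6.3  -1.2 -38.4] tool total [ 4.5  1.8 38.7] per row [0.9 0.4 7.7]
```

View pics/s5.png

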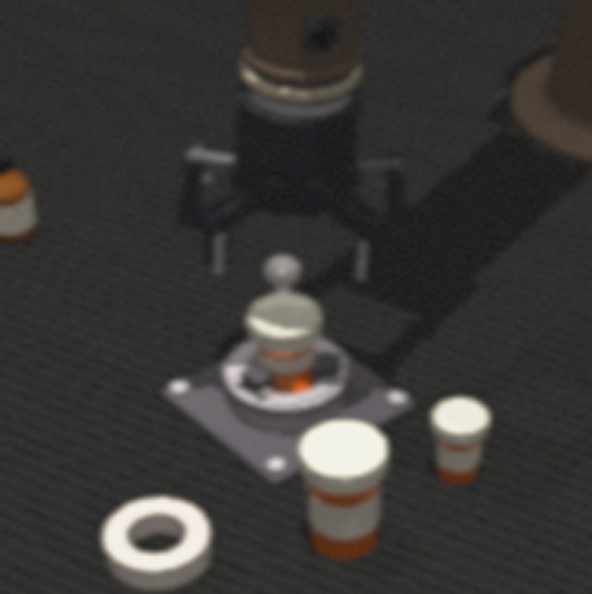

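The fingers (at about (220,255) and (362,260)) straddle the cap (at about (285,320)). Descending.

Request:
send_rows:
  rows:
    - [2,1,8,0]
    - [2,1,10,0]
    - [1,0,10,0]
    - [1,0,6,0]
    - [0,0,3,0]

```text
time_s: 8.98
position: [0.4972, -0.0412, 0.104]
ee_rot: [0.03, 0.967, 0.254, 0.014]
wrist_force: [0.1, 0.6, -0.1]
grip_width: 0.0856
```

```bash
python3 -c "
from h import *
st();go([.496,-.0405,.088],5)"
```

```text
8.98 [ 0.4972 -0.0412  0.104 ] psi 0.515 F [ 0.1  0.6 -0.1] T [-0.01 -0.01  0.03] w 0.0856 q [-0.14  0.24  2.06 -0.06  0.79  0.96]
toolz [ 0.0416 -0.0509 -0.9978]
d [ -1.2   0.7 -16. ] tool total [-0.9 -2.2 15.8] per row [-0.2 -0.4  3.2]
```

Request:
send_rows:
  rows:
    - [0,-0.5,4,0]
    - [0,-0.5,4,0]
    - [0,-0.5,4,0]
    - [0,-0.5,2,0]
    - [0,0,0,0]

```text
time_s: 9.4
position: [0.4953, -0.0398, 0.0861]
ee_rot: [0.029, 0.967, 0.254, 0.012]
wrist_force: [0.1, -0.5, 0.2]
grip_width: 0.0852
```

```bash
python3 -c "
from h import *
st();go([.496,-.0405,.088],5)"
```

```text
9.4 [ 0.4953 -0.0398  0.0861] psi 0.515 F [ 0.1 -0.5  0.2] T [0.02 0.04 0.06] w 0.0852 q [-0.14  0.27  2.07 -0.06  0.76  0.96]
toolz [ 0.0372 -0.0503 -0.998 ]
d [ 0.7 -0.7  1.9] tool total [ 0.3  1.  -1.9] per row [ 0.1  0.2 -0.4]
```

Request:
send_rows:
  rows:
    - [0,0.5,-1,0]
    - [0,0,0,0]
    - [0,0,0,0]
    - [0,0,0,0]
    - [0,0,0,0]
  jaw: 1
  newtons: 25

```text
time_s: 9.82
position: [0.4962, -0.0404, 0.088]
ee_rot: [0.03, 0.967, 0.255, 0.012]
wrist_force: [0.1, -0.9, -3.6]
grip_width: 0.0498
```

Request:
send_rows:
  rows:
    - [0,0,0,0]
    - [0,0,0,0]
    - [0,0,0,0]
    - [0,0,0,0]
    - [0,0,0,0]
  newtons: 70

```text
time_s: 10.23
position: [0.4962, -0.0404, 0.0882]
ee_rot: [0.03, 0.967, 0.254, 0.012]
wrist_force: [0.9, -0.3, -0.8]
grip_width: 0.0487
```

```bash
python3 -c "
from h import *
st();go([.496,-.0405,.088],5)
im=vision.get_image('scene');cv2.imwrite('pics/s6.png',cv2.resize(im['pixels'][120:260,190:330],None,fx=4.2,fy=4.2,interpolation=cv2.INTER_CUBIC))"
```

```text
10.23 [ 0.4962 -0.0404  0.0882] psi 0.515 F [ 0.9 -0.3 -0.8] T [0.06 0.05 0.02] w 0.0487 q [-0.14  0.27  2.07 -0.06  0.76  0.96]
toolz [ 0.0392 -0.0507 -0.9979]
d [-0.2 -0.1 -0.2] tool total [-0.2 -0.   0.2] per row [-0. -0.  0.]
```

View pics/s6.png

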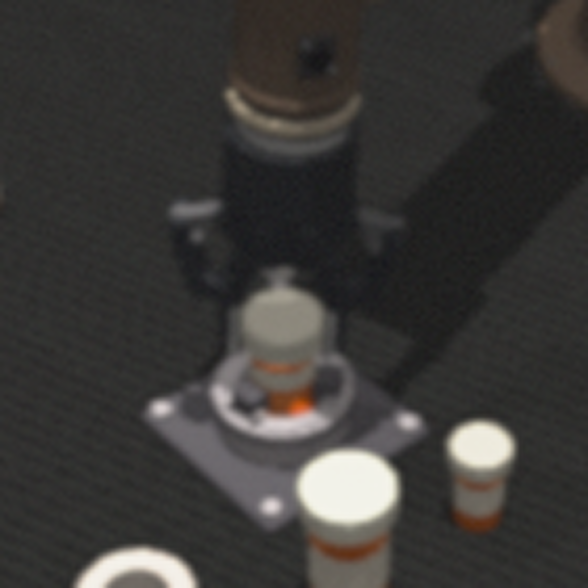

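The pads hold the cap centrally, at a 48.7 mm opening. Pressing down.

Request:
send_rows:
  rows:
    - [0,0,1.5,0]
    - [0,0,1.5,0]
    - [0,0,1.5,0]
    - [0,0,1.5,0]
    - [0,0,1.5,0]
  newtons: 90

```text
time_s: 10.7
position: [0.4964, -0.0406, 0.0849]
ee_rot: [0.029, 0.967, 0.254, 0.011]
wrist_force: [-4.7, 1.3, 12.3]
grip_width: 0.0479
```

```bash
python3 -c "
from h import *
st();tilt()"
```

```text
10.7 [ 0.4964 -0.0406  0.0849] psi 0.514 F [-4.7  1.3 12.3] T [ 0.09  0.72 -0.02] w 0.0479 q [-0.14  0.28  2.06 -0.07  0.76  0.96]
toolz [ 0.0357 -0.0505 -0.9981]
```

The cap is down about 3.3 mm at 12 N, which matches the spring. Twisting anticlockwise (negative roll) while pressing.

Request:
send_rows:
  rows:
    - [0,0,2,-0.08]
    - [0,0,2,-0.09]
    - [0,0,2,-0.09]
    - [0,0,2,-0.09]
    - [0,0,2,-0.09]

```text
time_s: 11.12
position: [0.4978, -0.0404, 0.0836]
ee_rot: [0.029, 0.885, 0.465, 0.003]
wrist_force: [-7.6, 0.7, 19.0]
grip_width: 0.0482
```

```bash
python3 -c "
from h import *
st();tilt()"
```

```text
11.12 [ 0.4978 -0.0404  0.0836] psi 0.968 F [-7.6  0.7 19. ] T [ 0.18  1.01 -0.29] w 0.0482 q [-0.14  0.28  2.06 -0.06  0.76  0.51]
toolz [ 0.0328 -0.0488 -0.9983]
```

Request:
send_rows:
  rows:
    - [0,0,1,-0.08]
    - [0,0,1,-0.08]
    - [0,0,1,-0.08]
    - [0,0,1,-0.07]
    - [0,0,1,0]

```text
time_s: 11.53
position: [0.4973, -0.0402, 0.0857]
ee_rot: [0.027, 0.798, 0.602, -0.003]
wrist_force: [-4.2, 0.7, 8.4]
grip_width: 0.0481
```

```bash
python3 -c "
from h import *
st();tilt()
im=vision.get_image('scene');cv2.imwrite('pics/s7.png',cv2.resize(im['pixels'][120:260,190:330],None,fx=4.2,fy=4.2,interpolation=cv2.INTER_CUBIC))"
```

```text
11.53 [ 0.4973 -0.0402  0.0857] psi 1.293 F [-4.2  0.7  8.4] T [ 0.15  0.48 -0.03] w 0.0481 q [-0.14  0.28  2.06 -0.06  0.77  0.18]
toolz [ 0.0284 -0.0474 -0.9985]
```

View pics/s7.png

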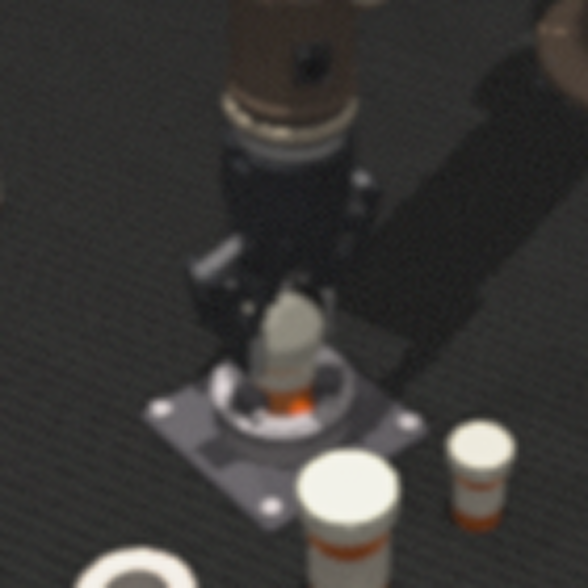

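The gripper has turned 44.6°. Lifting gently and watching the force.

Request:
send_rows:
  rows:
    - [0,0,-1,0]
    - [0,0,-1.5,0]
    - [0,0,-1.5,0]
    - [0,0,-1.5,0]
    - [0,0,-1.5,0]

```text
time_s: 12.0
position: [0.4969, -0.0398, 0.0938]
ee_rot: [0.027, 0.799, 0.601, -0.003]
wrist_force: [0.5, -0.5, -0.4]
grip_width: 0.0481
```

```bash
python3 -c "
from h import *
st();tilt()"
```

```text
12.0 [ 0.4969 -0.0398  0.0938] psi 1.291 F [ 0.5 -0.5 -0.4] T [ 0.03  0.05 -0.04] w 0.0481 q [-0.14  0.27  2.05 -0.06  0.79  0.18]
toolz [ 0.0281 -0.0475 -0.9985]
```

No pull force, so the cap is free. Lifting on.

Request:
send_rows:
  rows:
    - [-0.2,0.2,-5,0]
    - [-0.3,0.3,-8,0]
    - [-0.3,0.3,-8,0]
    - [-0.3,0.3,-8,0]
    - [-0.2,0.2,-5,0]

```text
time_s: 12.42
position: [0.4962, -0.0394, 0.1297]
ee_rot: [0.027, 0.799, 0.601, -0.004]
wrist_force: [-0.3, -0.0, -0.3]
grip_width: 0.0476
```

Request:
send_rows:
  rows:
    - [0,0,-2,0]
    - [0,0,0,0]
    - [0,0,0,0]
    - [0,0,0,0]
    - [0,0,0,0]

```text
time_s: 12.83
position: [0.498, -0.0395, 0.1349]
ee_rot: [0.029, 0.799, 0.601, -0.002]
wrist_force: [0.4, -1.0, -0.1]
grip_width: 0.0482
```

```bash
python3 - <<'E'
from h import *
from scipy.optimize import least_squares
st();tilt()
im,W=cloud("scene"); R=W.reshape(-1,3)
cv2.imwrite('pics/s8.png',cv2.resize(im['pixels'][100:260,180:340],None,fx=3.7,fy=3.7,interpolation=cv2.INTER_CUBIC))
k=R[(np.hypot(R[:,0]-.417,R[:,1]+.092)<.022)&(R[:,2]>.052)&(R[:,2]<.08)]
print(len(k))
m=R[(np.hypot(*(R[:,:2]-C).T)<.03)&(R[:,2]>.062)]
print("vial/cap z hist",np.histogram(m[:,2],bins=np.arange(.06,.17,.005)))
E
```

```text
12.83 [ 0.498  -0.0395  0.1349] psi 1.291 F [ 0.4 -1.  -0.1] T [ 0.04  0.02 -0.01] w 0.0482 q [-0.14  0.2   2.04 -0.06  0.87  0.17]
toolz [ 0.0318 -0.0476 -0.9984]
0
vial/cap z hist (array([ 18,  34,  43,  35,  41,  53,  24,   0,   0,   0,   0,   0,   0,
        14,  23,  29,  30, 141,  21,  17,   9,  11]), array([0.06 , 0.065, 0.07 , 0.075, 0.08 , 0.085, 0.09 , 0.095, 0.1  ,
       0.105, 0.11 , 0.115, 0.12 , 0.125, 0.13 , 0.135, 0.14 , 0.145,
       0.15 , 0.155, 0.16 , 0.165, 0.17 ]))
```

View pics/s8.png

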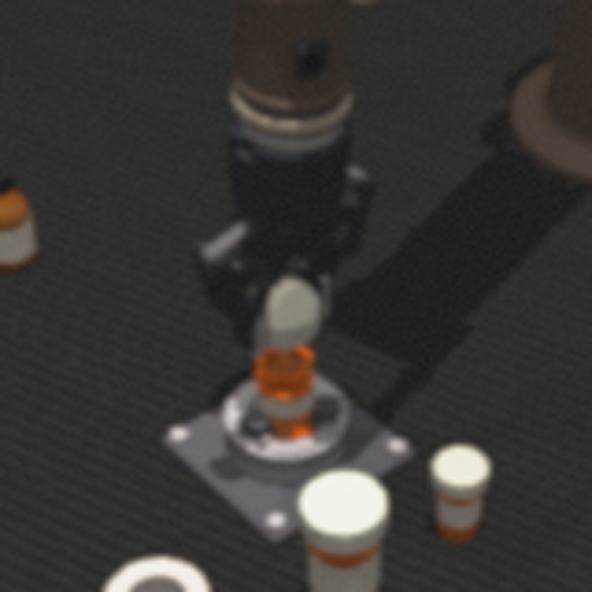

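The open vial's rim is at about (285,358) with z about 0.092. The cap, at about (293,310), is held at about z 0.138, clear of the rim by 35 mm or more. Handing in.

```bash
python3 -c "
from h import *
st(); print(robot.finish_job()); st()"
```

```text
12.88 [ 0.4979 -0.0395  0.1347] psi 1.291 F [ 1.1  0.6 -0.8] T [ 0.01  0.05 -0.02] w 0.0478 q [-0.14  0.2   2.04 -0.06  0.87  0.17]
the job is handed in; nothing more can be done
None
the job is handed in; nothing more can be done
```

I swung the lever clockwise to its stop, pressed the cap down, twisted it anticlockwise, lifted it off the vial and handed the job in at 12.9 s. No verdict is reported, so what follows rests on my own checks.

**Cap:**
- **Press:** it went down about 3.3 mm at about 12 N, which matches the spring.
- **Twist:** the gripper turned 44.6° while pressing, and the cap then lifted with no pull on the wrist.
- **Final hold:** the gripper opening is steady at 48 mm. The cap's middle is about 46–48 mm above the rim and roughly 2 mm off the axis. Depth shows a clear gap between cap and vial.

**Vial:** the last picture shows it open and upright in the chuck, with the rim at about 0.09 m as at the start.

**Checks that disagreed or were not made:**
- **Lever angle:** it swept only about 0.96 rad, not 1.3, before a hard stop. I pushed again and it stopped at the same place. I took this as the true stop, with the lever having started about 0.3 rad closed. The jaws looked closed on the vial at about 37–38 mm outer radius, but I could not read the sleeve angle or the jaw forces directly.
- **Push at the stop:** this reached about 60 N at the wrist, below the 120 N limit. It left the tool tilted about 3° at the end, within the 20° allowed.
- **Ball grip:** the opening read about 23.5 mm on the 26 mm ball, even after I gripped it again.
- **Lever and bystanders at the end:** the knob was hidden in the last picture, so I could not re-check it, but nothing had touched it since I released it. The other items looked unmoved in the pictures, but I did not measure them again.

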